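# Turn the ware turntable until the vase faces front

### The arm

A 7-joint arm with a two-finger parallel gripper is mounted at the origin on the work surface. World frame = base frame: x ahead of the robot, y to its left, z up, the work surface at z = 0. Lengths are in m, angles in rad, forces in N, time in s.
With the tool pointing down it reaches from about 0.35 to 0.9 m from the base axis. Payload 7.2 kg.
Tool frame: the origin (TCP) lies midway between the tips of the shut fingers; the grasp point (between the pads) lies 19 mm behind it (ctrl.pinch_z is the distance from the TCP to the grasp point, in m); z points along the fingers, y is the direction in which the jaws open and shut (so a half turn about z gives the same grasp; the last joint's range is limited). The gripper opens to 85 mm and grips with 20 to 120 N. Pads are 22 mm wide; open, the fingers measure 114 mm over their backs; the gripper's body (76 mm by 85 mm) begins 54 mm behind the grasp point. The pads swing forward as they close: fully open they stand 13 mm farther back than shut.
Start: joints at [1.084, 0.411, -0.013, 1.596, 0.006, 1.134, -0.082], TCP at [0.254, -0.571, 0.231] pointing down, gripper open.
Joint ranges: [-2.95, 2.95], [-0.29, 1.99], [-1.47, 1.44], [0.14, 2.54], [-1.03, 4.17], [0.13, 1.85], [-2.86, 2.86]. Speed limits (rad/s): [2.39, 2.39, 3.01, 3.01, 3.14, 3.14, 3.14].

### API

Orientations are given as [roll, pitch, yaw] about the fixed x, y, z axes, in that order (R = Rz(yaw) Ry(pitch) Rx(roll)).
In Python, from plant import ctrl gives the robot as it stands. Calls block until the motion is done:
- ctrl.goto(position, orientation): joint-space move of the TCP to a pose.
- ctrl.move_linear(position, ori=None, velocity=0.15, f_stop=None): straight line of the TCP; ori=None keeps the orientation; velocity is the mean speed in m/s. With f_stop (N) it stops when the force on the tool has changed by that much, and returns True; else False.
- ctrl.movej(angles): joint-space move.
- ctrl.release() and ctrl.close_gripper(strength=None): open the fingers fully, or close them until they stop; strength is the grip in N (None keeps the last).
- ctrl.dwell(seconds).
- ctrl.inverse_kinematics(position, orientation): joint angles nearest the present ones, or None.
- ctrl.get_state(): the state.
- ctrl.camera(name): name is "scene" or "top" or "wrist"; returns a dict with "frame" (400x640x3 uint8, red, green, blue), "z_map" (400x640 float32, m along the optical axis (not along the pixel's ray), 0 where there is no reading), "K" (3x3 intrinsics, pixels), "dist" ([k1, k2, p1, p2, k3] as OpenCV has them; the pictures are not rectified), "xyz" and "rotation" of the camera in the world; the wrist camera has in their place "tool_from_camera" (4x4, takes a point from camera to tool coordinates, whose origin is the TCP and whose axes are the flange's). Camera axes: x right, y up, looking along -z (the intrinsics and any distortion apply to the point x, -y, -z); pixel columns grow to the right and rows downward; lengths in m; the calibration is good to about 2 mm. A picture is of the moment at which its call begins: read the wrist's pose just before it.
A pose or a line that the arm cannot do raises ctrl.Unreachable and nothing moves.
- ctrl.sign_off(): hands the job in, once; it reports no verdict.
The state is a dict: "t": time; "joint_pos": joint angles; "dq": joint speeds; "tau": joint torques, N m; "ee_pos": TCP position; "tcp_rot": TCP orientation; "force": force on the tool from outside, world axes, zero at the start; "ft_torque": the same for the moment, N m; "grip_width": finger opening in m.
Only numpy, scipy, OpenCV 4.12 (cv2) and the standard library are available. Lean on these libraries where they do the work, as an engineer would, in place of code of your own. Each camera call takes 0.05 s, during which the arm holds its last target.

### The job

Turn the ware turntable by pushing the posts on its rim with the fingertips until the narrow-necked vase stands at the front, centred in line with the upright brass pin on the stand's tongue, ready for decorating. Push gently with the fingers and do not pinch, lift or touch any of the three pots: they must ride round standing on the deck. Leave the jar, the wooden block and the brush on the bench alone, and finish with the turntable at rest.

Things in the scene. Friction and masses are not known exactly. Their poses are not given: they have to be found in the camera images.
- stand: Fixed dark steel stand of the turntable. Origin on the bench (z = 0) on the upright turning axis. Its front is its own -x: there a flat tongue (36 mm wide, 10 mm thick) reaches 225 mm from the axis and carries an upright brass pin, 14 mm across, 205 mm from the axis, top 38 mm above the bench. The whole stand is lower than the deck's top, so fingertips at post height pass over it.
- deck (a joint): Angle q (rad) of the round plywood deck on the stand, positive anticlockwise seen from above. It turns either way for several turns with a light friction of about 0.2 N m (1.5 N at a post) and stops almost at once where it is left. Seen in the stand's frame the six rim posts lie in the directions q + k x 60 degrees from its +x axis.
- deck_top (a point): Centre of the deck's flat top, 44 mm above the bench, turning with the deck; its +x axis points at one post. Deck radius 155 mm. On its rim stand six round upright dark steel posts, 16 mm across, 32 mm tall (tops 76 mm above the bench), centres 140 mm from the axis, 60 degrees apart. Beyond 115 mm from the axis the deck is free of pots.
- vase: The vase: loose, unglazed pale terracotta, 74 mm tall, belly 56 mm across, with a narrow neck 18 mm across and a lip 28 mm across. Origin at the centre of its underside. It stands on the deck 45 to 85 mm from the axis and rides round with it. The one to bring to the front.
- tumbler: Loose, slightly tapered handleless cup, unglazed pale terracotta, 52 mm across and 66 mm tall, open at the top, standing on the deck. Origin at the centre of its underside.
- bowl: Loose low bowl, unglazed pale terracotta, 68 mm across and 36 mm tall, open at the top, standing on the deck. Origin at the centre of its underside.
- jar: Bystander: white glaze jar with a metal cap, 60 mm across, 85 mm tall, loose on the bench near the turntable. Origin at the centre of its underside.
- block: Bystander: wooden block 90 x 50 x 45 mm, loose on the bench near the turntable. Origin at the centre of its underside.
- brush: Bystander: brush lying on the bench, along its own x axis.
Not all that is in view belongs to the job. Leave any green, red or turquoise look-alike of the vase alone.

How it is judged:
At the end, for the whole second after the job is handed in: The vase's centre is on the pin's side of the axis, within 12 mm of the line from the axis to the brass pin; the deck is at rest; all three pots stand upright on the deck within 100 mm of its axis; the jar, block and brush are within 20 mm of where they were (y of vase in the frame of stand between -0.012 and 0.012 m and x of vase in the frame of stand below -0.03 m and velocity of joint deck between -0.03 and 0.03 rad/s and angle between each of vase, tumbler, bowl's own z axis and vertical below 0.15 rad and height (world z) of vase between 0.036 and 0.052 m and horizontal distance between each of vase, tumbler, bowl and stand below 0.1 m and linear speed of each of vase, tumbler, bowl below 0.02 m/s and height (world z) of tumbler between 0.036 and 0.052 m and height (world z) of bowl between 0.036 and 0.052 m and distance of each of jar, block, brush from where it was at the start of the episode below 0.02 m); the robot touches nothing.
It fails at once if a pot is touched by the fingers or the arm (over 0.5 N) (contact force between any of vase, tumbler, bowl and the fingers above 0.5 N or contact force between any of vase, tumbler, bowl and the arm above 0.5 N).
It fails at once if a pot is lifted more than 15 mm off the deck, or falls off it (height (world z) of any of vase, tumbler, bowl above 0.059 m or height (world z) of any of vase, tumbler, bowl below 0.03 m).
It fails at once if a pot is tipped by more than 20 degrees (angle between any of vase, tumbler, bowl's own z axis and vertical above 0.35 rad).
It fails at once if the turntable is pushed or squeezed roughly (over 40 N) (contact force between stand and the fingers above 40 N).
It fails at once if the jar, block or brush is moved by more than 20 mm (distance of any of jar, block, brush from where it was at the start of the episode above 0.02 m).
It also fails if it takes over 54 s, if anything falls off the work surface, if the arm or the gripper's body presses on something with over 40 N, if the wrist force passes 120 N, or if a joint passes its speed limit or range.

## Working session

There is one attempt and no reset: what is moved stays moved. The work goes in short steps, each a Python script; the robot and the scene stay as the last script left them, time stands still between calls to the robot, and variables do not carry over. Pictures are saved under pics/ and viewed, and the job is handed in when it is done.

```bash
mkdir -p pics; ls; python3 - <<'E'
from plant import ctrl
import cv2,numpy as np
s=ctrl.get_state();print(s['t'],s['ee_pos'],s['tcp_rot'],s['grip_width'])
for n in ["scene","top"]:
    c=ctrl.camera(n);cv2.imwrite(f'pics/{n}0.png',c['frame'][:,:,::-1]);np.savez(f'{n}0.npz',**c)
    print(c['xyz'],c['rotation'],c['K'],c['dist'])
E
```

```text
pics
0.0 [ 0.25393144 -0.57055787  0.23045744] [-3.14000362e+00  1.26908984e-04  4.18843749e-01] 0.08541139580420598
[1.21117603 0.8894413  0.95959679] [0.87665737 0.01401735 2.42089353] [[501.90101525   0.         317.66645256]
 [  0.         501.90101525 205.64010945]
 [  0.           0.           1.        ]] [-0.05511213  0.          0.          0.          0.        ]
[0.26999917 0.08158031 1.23583811] [ 0.20331688  0.00630242 -1.68741573] [[381.26791836   0.         318.5206622 ]
 [  0.         381.26791836 190.61269356]
 [  0.           0.           1.        ]] [-0.07205551  0.          0.          0.          0.        ]
```

View pics/scene0.png

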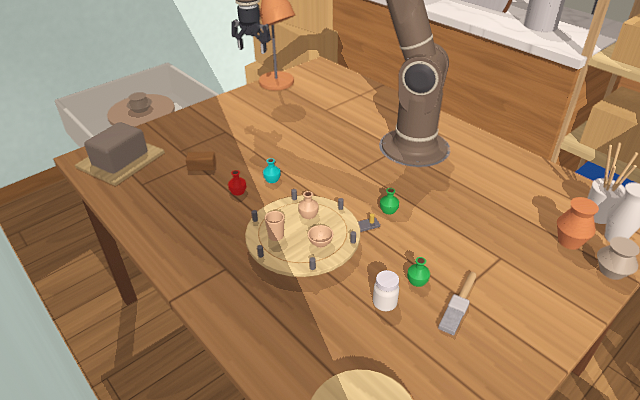

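View pics/top0.png

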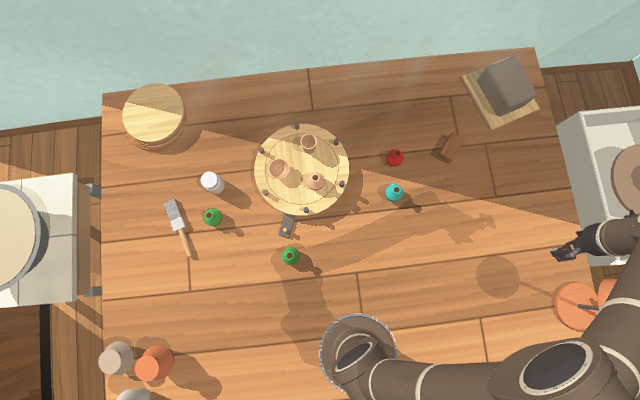

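The top view shows the turntable at about (301,170), the brass pin near (285,230) and the vase near (315,181). I'll enlarge this area.

```bash
cat > h.py <<'E'
import numpy as np,cv2
from scipy.spatial.transform import Rotation as Rn
def ray(c,uv):
    p=cv2.undistortPoints(np.array([[uv]],float),c['K'],c['dist'])[0,0]
    return Rn.from_euler('xyz',c['rotation']).as_matrix()@np.array([p[0],-p[1],-1.0])
def at_z(c,uv,z):
    d=ray(c,uv);o=np.array(c['xyz']);return o+d*(z-o[2])/d[2]
def proj(c,P):
    R=Rn.from_euler('xyz',c['rotation']).as_matrix();q=(np.atleast_2d(P)-c['xyz'])@R
    q=q*[1,-1,-1]
    return cv2.projectPoints(q,np.zeros(3),np.zeros(3),c['K'],c['dist'])[0][:,0]
def crop(c,x0,y0,w,h,s,name):
    im=c['frame'][y0:y0+h,x0:x0+w,::-1]
    im=cv2.resize(np.ascontiguousarray(im),None,fx=s,fy=s,interpolation=cv2.INTER_CUBIC)
    for i in range(0,w,10):
        cv2.putText(im,str(x0+i),(i*s,10),0,.35,(255,255,255),1) if i%20==0 else 0
    for i in range(0,h,10):
        cv2.putText(im,str(y0+i),(0,i*s+4),0,.35,(255,255,255),1) if i%20==0 else 0
    cv2.imwrite(name,im)
E
python3 - <<'E'
from h import *
c=dict(np.load('top0.npz'));crop(c,240,110,120,140,4,'pics/tc.png')
c=dict(np.load('scene0.npz'));crop(c,235,170,160,120,5,'pics/sc.png')
E
```

```text
(no output)
```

View pics/tc.png

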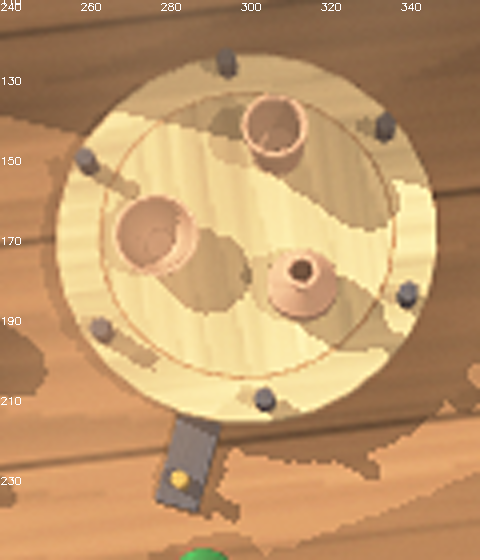

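View pics/sc.png

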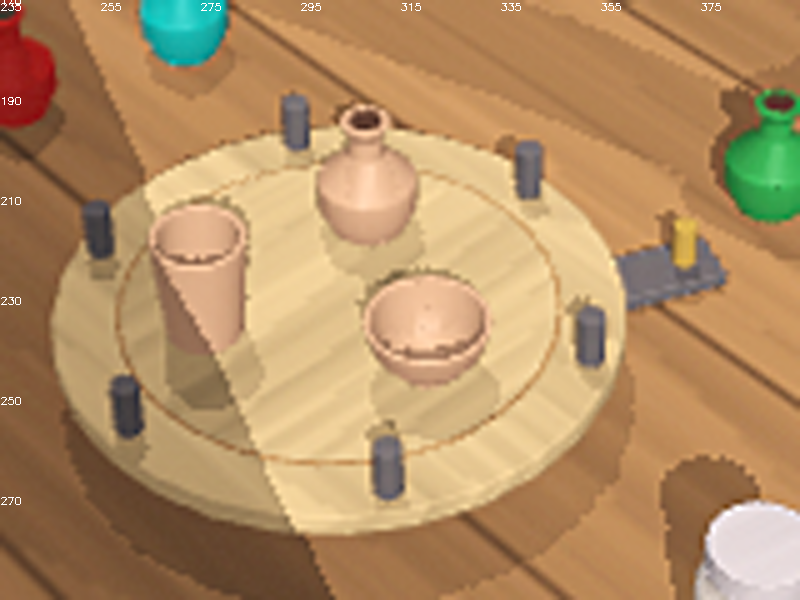

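```bash
cat > meas.py <<'E'
from h import *
from scipy.optimize import least_squares
def fit(c,posts,z):
    P=np.array([at_z(c,p,z)[:2] for p in posts])
    def f(v):
        a=np.arctan2(*(P-v[:2]).T[::-1]); k=np.round((a-v[2])/(np.pi/3)); t=v[2]+k*np.pi/3
        return (P-v[:2]-.14*np.c_[np.cos(t),np.sin(t)]).ravel()
    b=min((least_squares(f,[*P.mean(0),q]) for q in np.linspace(0,1,6)),key=lambda r:r.cost)
    return b.x,b.fun
E
python3 - <<'E'
from meas import *
c=dict(np.load('top0.npz'))
T=lambda L,x0,y0,s:[(x0+(a+.5)/s-.5,y0+(b+.5)/s-.5) for a,b in L]
posts=T([(227,63),(385,127),(407,294),(264,399),(102,329),(87,161)],240,110,4)
x,r=fit(c,posts,.060);print(x,np.round(r*1000,1))
o=x[:2]
pin=at_z(c,T([(179,479)],240,110,4)[0],.038)[:2]; v=at_z(c,T([(300,269)],240,110,4)[0],.118)[:2]
print('pin',pin,np.linalg.norm(pin-o),'vase',v,np.linalg.norm(v-o))
ang=lambda p:np.degrees(np.arctan2(*(p-o)[::-1]))
print('ang',ang(pin),ang(v),'posts',np.degrees(x[2])%60)
s=dict(np.load('scene0.npz'))
for nm,p,z in [('pin',(685,222),.038),('vase',(365,118),.118)]:
    w=at_z(s,T([p],235,170,5)[0],z)[:2];print(nm,w,np.linalg.norm(w-o),ang(w))
posts=T([(295,123),(528,171),(591,337),(388,468),(127,407),(99,230)],235,170,5)
x,r=fit(s,posts,.060);print(x,np.round(r*1000,1),np.degrees(x[2])%60)
# others
for nm,p,z in [('jar',(210,180),.085),('green1',(213,216),.06),('green2',(290,255),.06),('turq',(394,191),.06),('red',(395,156),.06)]:
    print(nm,at_z(c,p,z)[:2])
for nm,p,z in [('tumbler',(274,126),.11),('bowl',(156,231),.075)]:
    w=at_z(c,T([p],240,110,4)[0],z)[:2];print(nm,w,np.linalg.norm(w-o))
E
```

```text
[ 0.59698109  0.10734041 -0.00083167] [-0.3  0.1 -0.1 -0.1  0.3  0.   0.   0.2  0.3 -0.2 -0.2 -0.1]
pin [0.40506493 0.18158152] 0.2057754928963805 vase [0.5431246  0.06850873] 0.06639593870359395
ang 158.85146687908463 -144.20759132475814 posts 59.952348591751175
pin [0.40216555 0.17840723] 0.20737306270694228 159.95851850473596
vase [0.53816335 0.06406065] 0.07302508864667619 -143.65331358718623
[0.59428475 0.10530908 1.04934469] [ 0.1 -0.4  0.8  0.5 -0.2 -0.  -0.4 -0.2 -0.   0.1 -0.4 -0. ] 0.12302221697245841
jar [0.5800122  0.39393891]
green1 [0.46991081 0.39817134]
green2 [0.32261613 0.17051108]
turq [ 0.48239787 -0.17547648]
red [ 0.59559192 -0.19676968]
tumbler [0.6608587  0.07540915] 0.07141396370673414
bowl [0.59767917 0.17724705] 0.06991013373288786
```

Both cameras agree: the axis is at about (0.596, 0.107), the residuals are under 1 mm, the pin is 206 mm out and the vase 66–73 mm out. The deck has to turn about 57° clockwise. I'll push the post at -60° along the arc, check reach first, stop short and look again.

```bash
cat > arc.py <<'E'
import numpy as np
O=np.array([.5958,.1065]);R=.143;Z=.060
def pose(a,z=Z):
    t=np.radians(a);return [O[0]+R*np.cos(t),O[1]+R*np.sin(t),z],[np.pi,0,t+np.pi/2]
E
python3 - <<'E'
from plant import ctrl
from arc import *
ok=True
for a in range(-40,-116,-5):
    for z in (.06,.2):
        q=ctrl.inverse_kinematics(*pose(a,z))
        if q is None: print(a,z,'none');ok=False
        elif a%20==0: print(a,z,np.round(q,2))
if ok:
    ctrl.close_gripper(20)
    ctrl.goto(*pose(-42,.2))
    s=ctrl.get_state();print(s['t'],s['ee_pos'],s['grip_width'],s['force'])
    p=s
    print(ctrl.move_linear(pose(-42)[0],velocity=.1,f_stop=8))
    import cv2
    for n in ('scene','top'):
        c=ctrl.camera(n);cv2.imwrite(f'pics/{n}1.png',c['frame'][:,:,::-1])
    s=ctrl.get_state();print(s['t'],s['ee_pos'],s['tcp_rot'],s['force'])
E
```

```text
-40 0.06 [ 0.22  0.76 -0.49  1.5   0.4   0.98 -1.08]
-40 0.2 [ 0.24  0.63 -0.54  1.38  0.33  1.21 -1.03]
-60 0.06 [ 0.22  0.69 -0.4   1.61  0.32  0.9  -1.34]
-60 0.2 [ 0.24  0.55 -0.44  1.5   0.24  1.15 -1.28]
-80 0.06 [ 0.16  0.61 -0.26  1.74  0.2   0.82 -1.59]
-80 0.2 [ 0.22  0.46 -0.34  1.62  0.16  1.09 -1.56]
-100 0.06 [ 0.12  0.53 -0.19  1.87  0.14  0.75 -1.89]
-100 0.2 [ 0.2   0.37 -0.29  1.75  0.12  1.04 -1.88]
3.4667 [0.70210406 0.00907186 0.19998127] 0.00013108295561289752 [ 0.25078563 -0.24611075 -0.09514098]
False
5.1167 [0.70248136 0.01082286 0.06072764] [ 3.14075522e+00 -7.47054105e-04  8.37698053e-01] [-0.21636196  1.20810978 -0.20356594]
```

View pics/scene1.png

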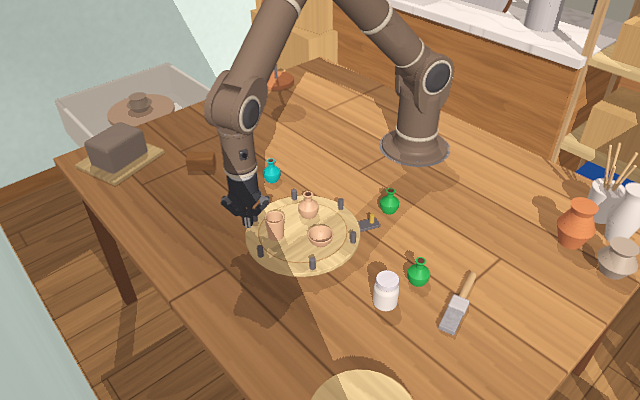

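```bash
cat > push.py <<'E'
from plant import ctrl
from arc import *
import cv2
def push(a0,a1,step=6,v=.04):
    n=max(1,round(abs(a1-a0)/step))
    for a in np.linspace(a0,a1,n+1)[1:]:
        p,o=pose(a); hit=ctrl.move_linear(p,ori=o,velocity=v,f_stop=15)
        s=ctrl.get_state();print(round(a,1),round(s['t'],1),hit,np.round(s['force'],1))
        if hit: return False
    return True
def pic(k):
    for n in ('scene','top'):
        c=ctrl.camera(n);np.savez(f'{n}{k}.npz',**c);cv2.imwrite(f'pics/{n}{k}.png',c['frame'][:,:,::-1])
E
python3 - <<'E'
from push import *
push(-42,-66); pic(2)
from h import crop
crop(dict(np.load('scene2.npz')),235,170,160,120,5,'pics/sc2.png')
E
```

```text
-48.0 5.6 False [0.5 1.1 0.2]
-54.0 6.2 False [ 0.6  0.6 -0.5]
-60.0 6.7 False [0.  0.1 0.3]
-66.0 7.2 False [-0.2  0.8  0.3]
```

View pics/sc2.png

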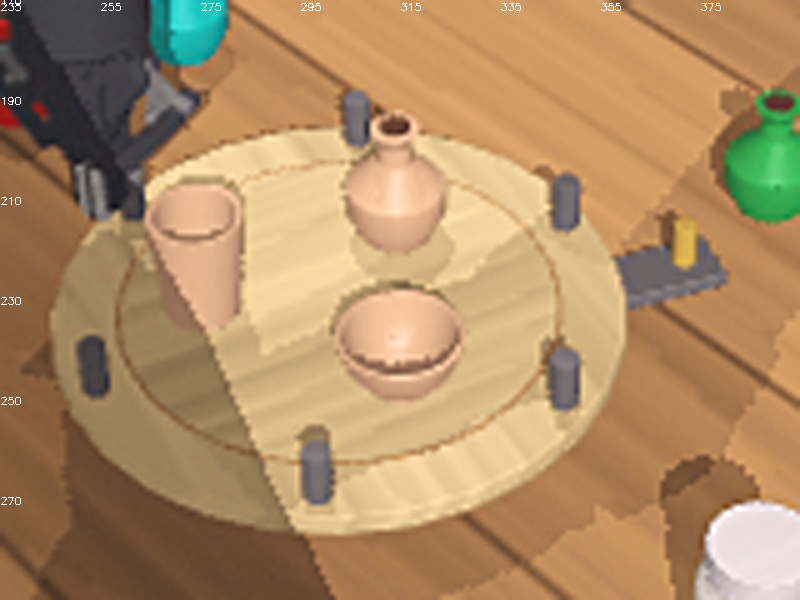

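The fingers are pushing the post at about (261,211). The deck has turned roughly 14° clockwise with all pots standing, so I'll continue and stop short of the target.

```bash
python3 - <<'E'
from push import *
push(-66,-102); pic(3)
from h import crop
crop(dict(np.load('scene3.npz')),235,170,160,120,5,'pics/sc3.png')
E
```

```text
-72.0 7.8 False [0.9 0.1 0.3]
-78.0 8.4 False [ 0.7 -0.7  0.7]
-84.0 8.9 False [-0.4  1.3  0.1]
-90.0 9.4 False [ 0.3 -0.6  0.1]
-96.0 9.9 False [ 0.2  0.5 -0.5]
-102.0 10.5 False [0.1 0.4 1. ]
```

View pics/sc3.png

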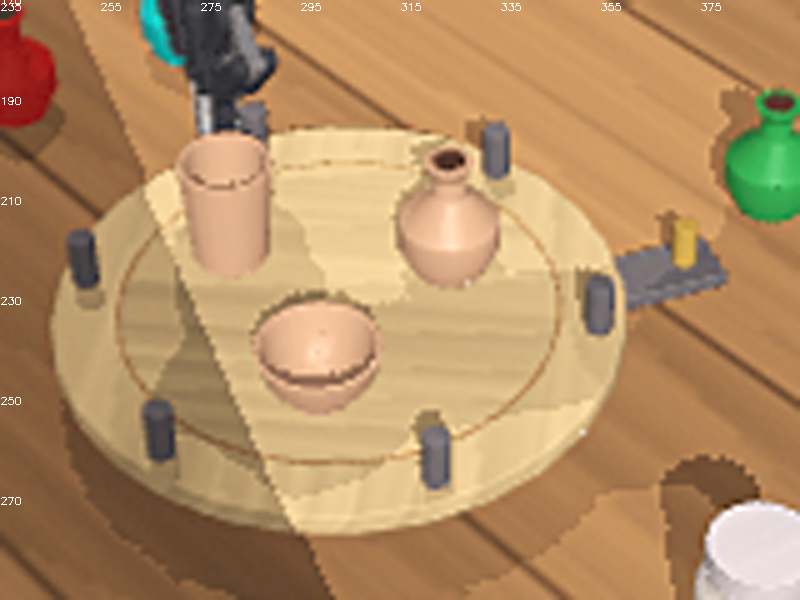

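```bash
python3 - <<'E'
from meas import *
T=lambda L,x0,y0,s:[(x0+(a+.5)/s-.5,y0+(b+.5)/s-.5) for a,b in L]
s=dict(np.load('scene3.npz'))
x,r=fit(s,T([(497,150),(600,304),(436,457),(159,430),(83,259)],235,170,5),.060)
print(x,np.round(r*1e3,1),np.degrees(x[2])%60)
pin=at_z(s,T([(685,222)],235,170,5)[0],.038)[:2]
w=at_z(s,T([(448,160)],235,170,5)[0],.118)[:2]
a=lambda p:np.degrees(np.arctan2(*(p-x[:2])[::-1]))
print(np.linalg.norm(w-x[:2]),a(pin),a(w)%360)
E
```

```text
[0.59370236 0.10481706 0.17994093] [-0.7  0.3 -0.6 -0.1  0.2  0.2  0.5 -0.2  0.5 -0.1] 10.309855661232703
0.06679607400864548 158.98277460739837 166.0378755698499
```

The post fit shows the deck has turned 49.7°. The vase is at 166° and the pin at 159°, which leaves 7°.

```bash
python3 - <<'E'
from push import *
push(-102,-109.0,step=3.5)
ctrl.dwell(.3)
push(-109,-99,step=10)
ctrl.move_linear(pose(-99,.2)[0],velocity=.15)
s=ctrl.get_state();p=s['ee_pos']
ctrl.move_linear([p[0]-.05,p[1]-.2,.25],velocity=.15)
pic(4);print(ctrl.get_state()['t'])
from h import crop
crop(dict(np.load('scene4.npz')),235,170,160,120,5,'pics/sc4.png')
crop(dict(np.load('top4.npz')),240,110,120,140,4,'pics/tc4.png')
E
```

```text
-105.5 10.9 False [1.2 0.4 0.6]
-109.0 11.3 False [0.7 0.  0.4]
-99.0 12.4 False [ 0.8  0.3 -0.1]
15.125
```

View pics/sc4.png

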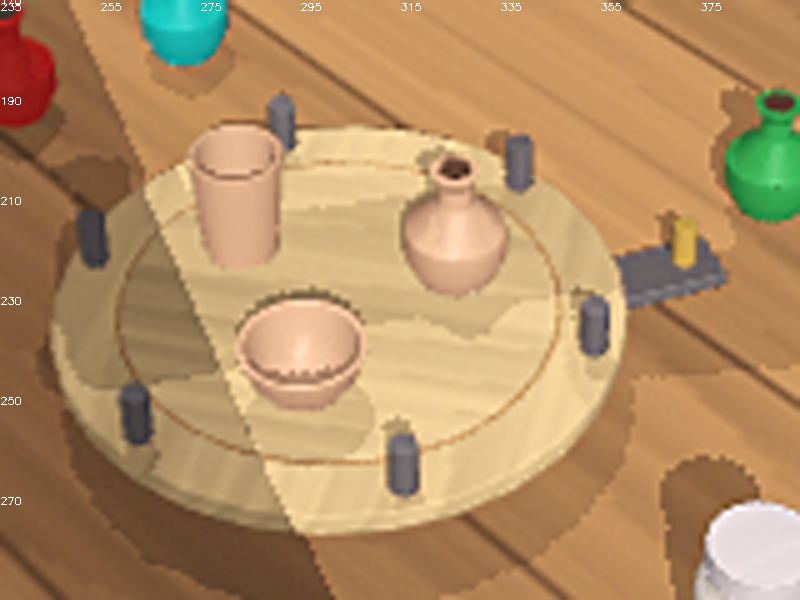

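View pics/tc4.png

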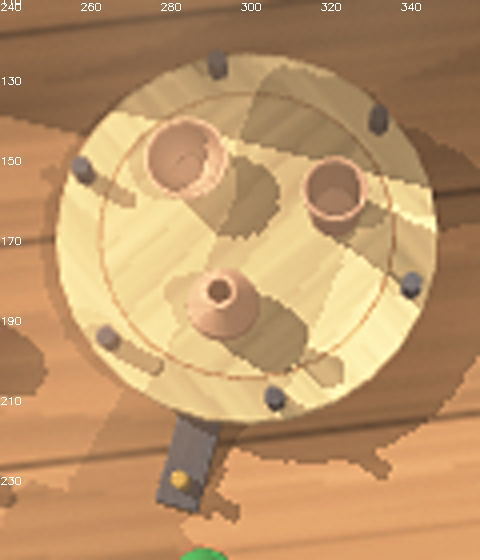

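View pics/scene4.png

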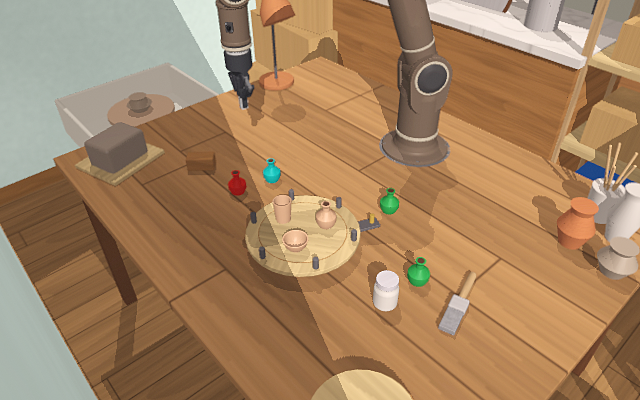

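Everything is upright and the arm is clear. Next I'll measure the vase's offset from the pin line in both cameras, from the lip at (454,168) in the scene crop and (219,290) in the top crop.

```bash
python3 - <<'E'
from meas import *
T=lambda L,x0,y0,s:[(x0+(a+.5)/s-.5,y0+(b+.5)/s-.5) for a,b in L]
for n,g,posts,pin,lip in [('scene4',(235,170,5),[(282,123),(519,164),(594,326),(403,465),(136,414),(93,238)],(685,222),(454,168)),
  ('top4',(240,110,4),[(217,65),(379,119),(411,286),(275,398),(108,337),(83,169)],(179,479),(219,290))]:
    s=dict(np.load(n+'.npz'));x,r=fit(s,T(posts,*g),.060);o=x[:2]
    p=at_z(s,T([pin],*g)[0],.038)[:2];w=at_z(s,T([lip],*g)[0],.118)[:2]
    u=(p-o)/np.linalg.norm(p-o);d=w-o
    print(n,o,np.degrees(x[2])%60,abs(r).max(),'along',d@u,'off',u[0]*d[1]-u[1]*d[0])
E
```

```text
scene4 [0.59381179 0.10461576] 3.2363712467708154 0.0011617185658148177 along 0.0670429882064286 off 0.0007368146798736076
top4 [0.59683654 0.10722966] 3.2250253767089703 0.0006358574559958419 along 0.06698102773506757 off 0.000589001822248629
```

Both cameras put the vase less than 1 mm off the line and 67 mm towards the pin, so I'll hand the job in.

```bash
python3 - <<'E'
from plant import ctrl
ctrl.dwell(.3);ctrl.sign_off()
E
```

```text
the job is handed in; nothing more can be done
```

The vase now stands at the front, in line with the brass pin, and the job is handed in. I pushed one rim post with the shut fingertips and turned the deck about 57° clockwise in small steps. I then backed off, lifted clear and moved the arm away, which took about 15 s in all.

- **Vase position:** the last check put it 0.7 mm (scene camera) and 0.6 mm (top camera) off the axis-to-pin line, 67 mm from the axis on the pin's side.
- **Pots and bystanders:** in the last pictures all three pots stand upright on the deck, and the jar, block and brush look unmoved. I judged these by eye and did not measure the bystanders' positions.
- **Force and rest:** the tool force I read after each push step stayed below about 2 N. I did not measure the deck's speed, but the pushing had stopped almost 4 s before the last pictures.
- **Disagreement:** the two cameras differ by about 3–4 mm on the axis position, a little over their stated calibration. It hardly matters, because each camera measured the vase, pin and axis together. No check failed.

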